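Wedge a whetstone tight in its holder

TASK

Get the whetstone ready for sharpening: slide it along its holder until it touches the black rubber end block, then stand the wooden wedge in the gap at the other end of the stone, red side away from the stone, and tap or press it down until the stone is clamped tight, and let go. Be firm but gentle: the stone is brittle and must never be squeezed end to end with more than about 35 N. Leave the crockery and the jar where they are.

Things in the scene. Friction and masses are not known exactly. Their poses are not given: they have to be found in the camera images.
- holder: Black sharpening-stone holder fixed to the bench, 90 mm wide (x), its y from -150 to +132 mm. Origin: on the bench plane, midway under the stone when that touches the rubber. Stone floor 10 mm above the bench, side rails 18 mm above the bench, inner faces 63 mm apart. A 42 mm high steel block backs the rubber at the +y end; the wedge stop is at the -y end. No floor below the gap.
- pad: Black rubber end block at the +y end of the holder, 58 mm wide, 28 mm high. The origin coincides with the holder's; the face towards the stone is 90 mm along the holder's +y. It gives by about 1 mm per 40 N and springs back.
- stone: Whetstone, 60 mm wide (x), 180 mm long (y), 34 mm high, 0.5 to 0.9 kg, grey below, tan on top, loose in the holder. Origin: centre of the underside; axes along the holder's. It starts 4 to 8 mm short of the rubber; touching it, its origin is at y = 0 in the holder's frame. Its sides can be gripped above the rails; sliding it takes up to 8 N.
- slot (a point): Point in the gap for the wedge, fixed to the holder, with the holder's axes: mid-width, at floor height (10 mm above the bench), 97 mm along the holder's -y, so 7 mm from the end of a stone that touches the rubber. With the wedge's origin straight above it, the wedge's flat face meets that stone.
- wedge_stop (a point): Where the face of the steel wedge stop nominally crosses floor height (fixed to the holder, axes as the holder). The stop is 58 mm wide, 51 mm high above the bench; its face leans away from the stone, 1 mm per 5 mm of height, so the gap widens upwards. It is clamped anew each time, up to 2.5 mm either way along y; readings do not show this, so the jamming height varies by 13 mm either way.
- wedge: Wooden wedge, 34 mm wide (x), 82 mm tall, 60 g, loose, upright in its stand. Origin: underside of the toe. Flat face (goes against the stone) at y = +7 mm, its lowest 8 mm bevelled back to y = +3 mm. Tapered face (goes to the stop, same slant) from y = -7 mm at the toe to -19 mm at 60 mm height. Head from 60 to 82 mm height, y = -19 to +7 mm (26 mm thick), 34 mm wide.
- wedge_head (a point): Centre of the top of the wedge's head, 82 mm above the toe, y = -6 mm in the wedge's frame. Beside a seated stone the wedge jams loosely with its toe about 12 (-1 to 25) mm above slot. Pressing or tapping down here with 15 to 20 N in all drives it 1 to 4 mm further and is tight enough; under 10 N is too loose. It then stays by friction. 22 N is still safe; 30 N is not.
- wedge_red (a point): Middle of the red-painted side of the wedge's head (the side of the tapered face), at y = -19 mm, 71 mm above the toe.
- stand: White plastic stand fixed to the bench, 62 x 52 mm, 36 mm high, with an open pocket (42 mm in x by 29 mm in y, floor 6 mm above the bench) in which the wedge stands at the start, its axes along the stand's. Origin on the bench, under the wedge's origin.
- mug: White mug, 80 mm across, 92 mm tall, with a handle; a bystander. Origin: centre of the underside.
- jar: Amber glass jar with steel lid, 56 mm across, 95 mm tall; a bystander. Origin: centre of the underside.
- ramekin: Blue ceramic bowl, 84 mm across, 45 mm tall; a bystander. Origin: centre of the underside.
- beaker: Green plastic cup, 68 mm across, 90 mm tall; a bystander. Origin: centre of the underside.
Things that resemble listed ones, but are neither listed nor needed, are in the scene too. Of the things that look like the wedge, the largest one is meant. What is shaped like the stone but purple is not meant.

How it is judged:
By the outcome, as a careful person would: the job done as asked, in the order asked, and still so for the second after the job is handed in, with the robot touching nothing.
It also fails if it takes over 72 s, if anything falls off the work surface, if the arm or the gripper's body presses on something with over 40 N, if the wrist force passes 120 N, or if a joint passes its speed limit or range.

ROBOT

A 6-joint arm with a two-finger parallel gripper is mounted at the origin on the work surface. World frame = base frame: x ahead of the robot, y to its left, z up, the work surface at z = 0. Lengths are in m, angles in rad, forces in N, time in s.
With the tool pointing down it reaches from about 0.375 to 0.975 m from the base axis. Payload 3.8 kg.
Tool frame: the origin (TCP) lies between the finger pads; the fingertips stand 17 mm ahead of it and the grasp point (between the pads) lies 2 mm behind it; z points along the fingers, y is the direction in which the jaws open and shut (so a half turn about z gives the same grasp; the last joint's range is limited). The gripper opens to 85 mm and grips with 20 to 120 N. Pads are 22 mm wide; open, the fingers measure 114 mm over their backs; the gripper's body (76 mm by 85 mm) begins 54 mm behind the grasp point. The pads swing forward as they close: fully open they stand 13 mm farther back than shut.
Start: joints at [-1.295, 0.264, 1.604, -0, 1.274, -0.037], TCP at [0.208, -0.642, 0.248] pointing down, gripper open.
Joint ranges: [-2.63, 2.63], [-0.94, 2.18], [0.31, 2.57], [-1.31, 4.45], [0, 2.66], [-2.55, 2.55]. Speed limits (rad/s): [2.57, 2.57, 3.14, 3.14, 3.14, 3.14].

INTERFACE

Orientations are given as a unit quaternion [x, y, z, w].
In Python, from workcell import ctrl gives the robot as it stands.
- The arm moves only by the tool apply_moves, never from a script. Its argument "increments" is a list of rows, each a list of 6 numbers: the shift along the tool's x, y, z in cm, then the turn, a rotation vector about the tool's x, y, z in degrees. A call has 1 to 8 rows; each row shifts and turns the commanded pose from where the row before left it, along the tool's axes as they then stand; what a row does not reach is not made up. A row lasts 1/10 s, in which the tool goes at most 50 mm and 8.59 degrees, less where a joint would pass 70% of its speed; a pose out of reach is approached as far as the arm can. A call with a gripper value outside its range is refused whole. "hand" is the finger opening in cm, from 0 to 8.54, set as the call begins (left out, the last holds). The fingers move at their own pace and stop on an object; "newtons" is the grip in N (left out, the last holds). Time passes only in rows, so rows that do not move let the fingers close. It gives the time, the measured TCP pose, the force and the opening at its end, in the units of the state.
- ctrl.read_state(): the state, without advancing time (a new reading comes with each control period).
- ctrl.capture(name): name is "scene" or "top" or "wrist"; returns a dict with "image" (400x640x3 uint8, red, green, blue), "fx", "fy", "cx", "cy" (pixels), "extrinsics" (4x4, takes a point from world to camera coordinates). Camera axes: x right, y down, z forward; pixel columns grow to the right and rows downward; lengths in m; the calibration is good to about 2 mm. A picture is of the moment at which its call begins. There is no depth.
- ctrl.finish_job(): hands the job in, once; it reports no verdict.
The state is a dict: "t": time; "joints": joint angles; "qvel": joint speeds; "effort": joint torques, N m; "tool_pos": TCP position; "tool_rot": TCP orientation; "contact_force": force on the tool from outside, world axes, zero at the start; "moment": the same for the moment, N m; "opening": finger opening in m.
Only numpy, scipy, OpenCV 4.12 (cv2) and the standard library are available. Lean on these libraries where they do the work, as an engineer would, in place of code of your own. Each camera call takes 0.05 s, during which the arm holds its last target.

## Working session

There is one attempt and no reset: what is moved stays moved. The work goes in short steps, Python scripts to look and compute and a tool call to move; the robot and the scene stay as the last step left them, time stands still between calls to the robot, and variables do not carry over. Pictures are saved under pics/ and viewed, and the job is handed in when it is done.

Besides the shell and the picture viewer there is one more tool, called after ">>>" as a command line: name --pt "numbers of a row" for each row, then --argument value for the rest. apply_moves: Moves the arm, as the interface text tells. Its arguments: {"type":"object","properties":{"increments":{"type":"array"},"hand":{"type":"number"},"newtons":{"type":"number"}},"required":["increments"]}

```bash
ls; mkdir -p pics; python3 - <<'E'
from workcell import ctrl
import cv2, numpy as np
s=ctrl.read_state()
print(s)
for n in ["scene","top","wrist"]:
    c=ctrl.capture(n)
    cv2.imwrite(f"pics/{n}0.png",cv2.cvtColor(c["image"],cv2.COLOR_RGB2BGR))
    print(n,c["fx"],c["fy"],c["cx"],c["cy"],np.round(c["extrinsics"],4).tolist())
E
```

```text
pics
{'t': 0.0, 'joints': array([-1.29489493e+00,  2.64749126e-01,  1.60538105e+00, -1.93677129e-05,
        1.27373190e+00, -3.68837979e-02]), 'qvel': array([-8.47704682e-05,  1.26032028e-03,  7.21432947e-04, -2.94993180e-04,
        2.55343551e-03, -3.33200973e-04]), 'effort': array([ 1.48989508e-03, -5.15111876e+01, -3.67307353e+01,  1.98374198e-05,
        1.26892951e-02, -4.45047178e-06]), 'tool_pos': array([ 0.2075142 , -0.64156731,  0.24696092]), 'tool_rot': array([ 9.87794504e-01,  1.55758561e-01, -1.44475612e-04, -1.12551201e-03]), 'contact_force': array([0.14242294, 0.82911643, 0.31600334]), 'moment': array([-0.02063571, -0.04222134,  0.01988113]), 'opening': 0.08509720913115887}
scene 504.30481380446827 504.30481380446827 324.386553017326 197.89814224338835 [[0.875, 0.484, 0.0072, -0.5151], [0.3908, -0.6975, -0.6006, -0.1636], [-0.2857, 0.5284, -0.7995, 1.2707], [0.0, 0.0, 0.0, 1.0]]
top 379.6456163444243 379.6456163444243 319.9223538343347 197.94668474860572 [[-0.0274, -0.9994, 0.0223, 0.0204], [-0.9868, 0.0235, -0.16, 0.5741], [0.1594, -0.0264, -0.9869, 0.8284], [0.0, 0.0, 0.0, 1.0]]
wrist 327.19761470673467 327.19761470673467 323.97198474761103 200.58782634410005 [[0.3074, -0.9516, -0.0027, -0.6734], [-0.9036, -0.2928, 0.3126, -0.0396], [-0.2983, -0.0936, -0.9499, 0.3818], [0.0, 0.0, 0.0, 1.0]]
```

View pics/scene0.png

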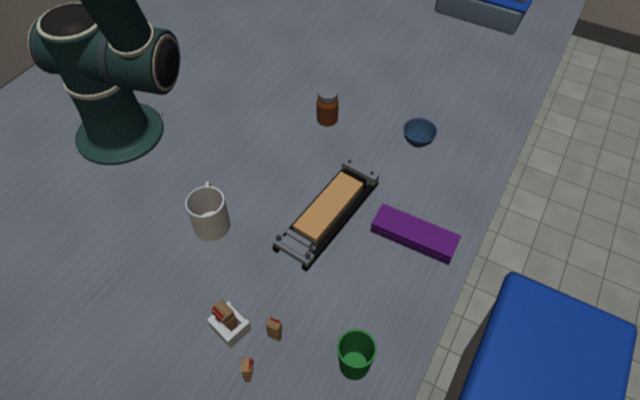

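View pics/top0.png

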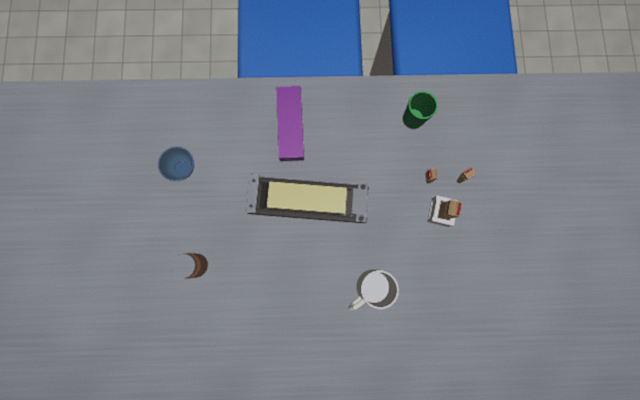

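View pics/wrist0.png

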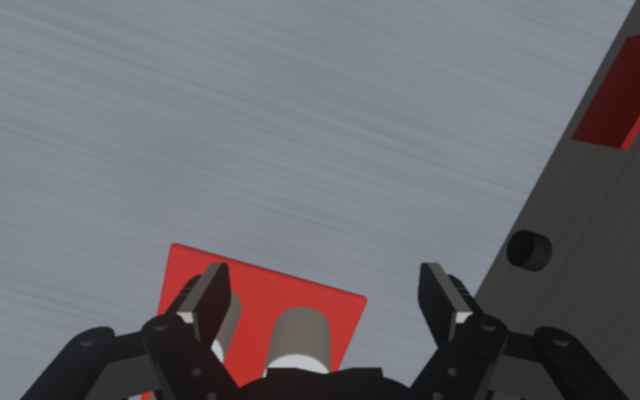

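```bash
python3 - <<'E'
import cv2
t=cv2.imread("pics/top0.png"); s=cv2.imread("pics/scene0.png")
cv2.imwrite("pics/t_holder.png",cv2.resize(t[165:235,235:380],None,fx=5.5,fy=5.5,interpolation=cv2.INTER_CUBIC))
cv2.imwrite("pics/t_stand.png",cv2.resize(t[160:235,415:485],None,fx=8,fy=8,interpolation=cv2.INTER_CUBIC))
cv2.imwrite("pics/s_stand.png",cv2.resize(s[285:390,195:295],None,fx=5.5,fy=5.5,interpolation=cv2.INTER_CUBIC))
cv2.imwrite("pics/s_holder.png",cv2.resize(s[155:270,265:385],None,fx=5,fy=5,interpolation=cv2.INTER_CUBIC))
E
```

```text
(no output)
```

View pics/t_holder.png

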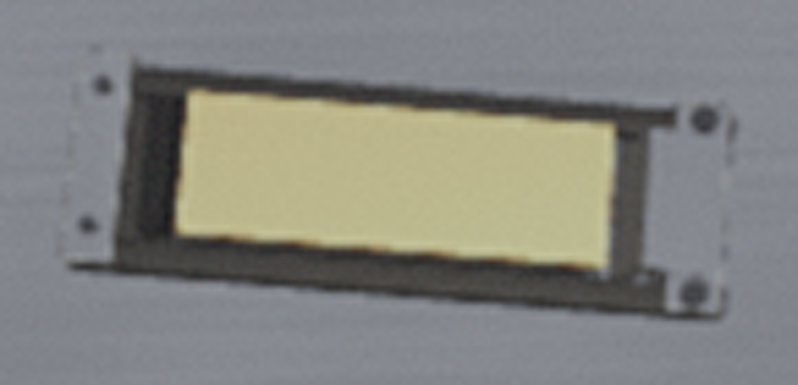

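View pics/t_stand.png

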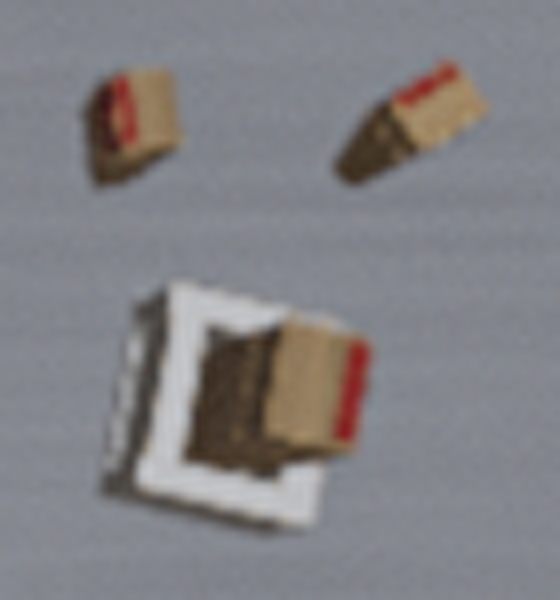

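View pics/s_stand.png

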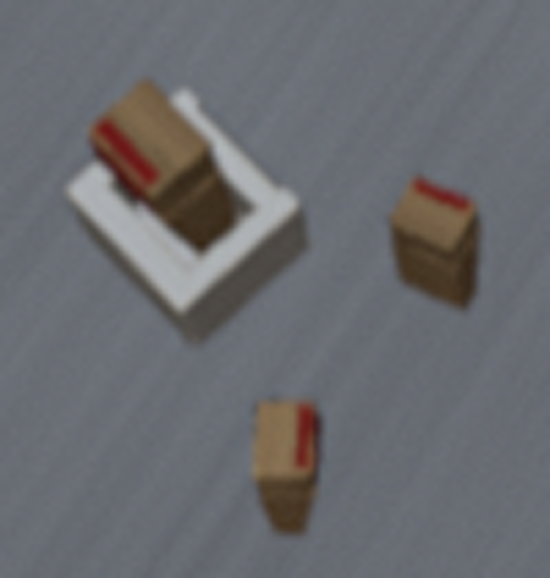

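View pics/s_holder.png

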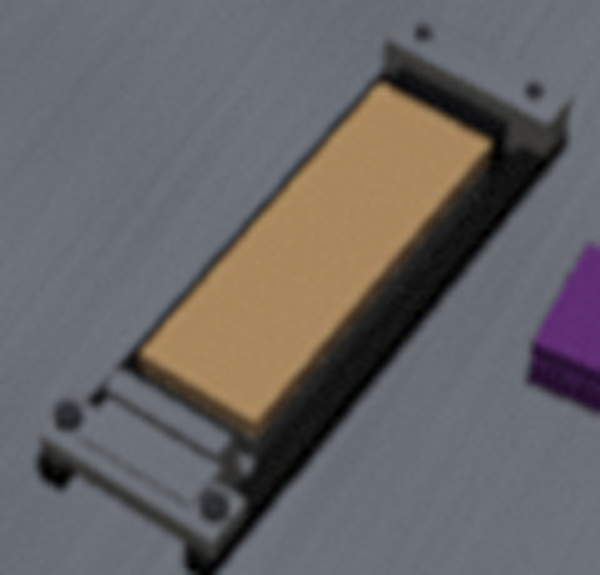

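```bash
cat > h.py <<'E'
from workcell import ctrl
import cv2, numpy as np
from scipy.optimize import least_squares
from scipy.spatial.transform import Rotation as R
np.set_printoptions(precision=4,suppress=True)
def cap(n,f):
    c=ctrl.capture(n); cv2.imwrite(f"pics/{f}.png",cv2.cvtColor(c["image"],cv2.COLOR_RGB2BGR))
    np.savez(f"pics/{f}.npz",**{k:c[k] for k in("fx","fy","cx","cy","extrinsics")}); return c
def proj(c,P):
    P=np.atleast_2d(P); E=c["extrinsics"]; q=P@E[:3,:3].T+E[:3,3]
    return np.c_[c["fx"]*q[:,0]/q[:,2]+c["cx"],c["fy"]*q[:,1]/q[:,2]+c["cy"]]
def ray(c,uv,z):
    "world point at height z seen at pixel uv"
    E=c["extrinsics"];Rm=E[:3,:3];o=-Rm.T@E[:3,3]
    d=Rm.T@np.array([(uv[0]-c["cx"])/c["fx"],(uv[1]-c["cy"])/c["fy"],1.])
    return o+d*(z-o[2])/d[2]
def pose(p,L):
    "p=x,y,yaw; L local pts (m)"
    L=np.atleast_2d(L);c,s=np.cos(p[2]),np.sin(p[2])
    return np.c_[p[0]+c*L[:,0]-s*L[:,1],p[1]+s*L[:,0]+c*L[:,1],L[:,2]]
def fit(obs,p0):
    "obs: list of (cam, local pts, pix)"
    f=lambda p:np.concatenate([(proj(c,pose(p,L))-u).ravel() for c,L,u in obs])
    r=least_squares(f,p0,loss="soft_l1"); return r.x,f(r.x).reshape(-1,2)
def toolmove(dp_world,s=None):
    "world shift (m) -> tool axes cm"
    s=s or ctrl.read_state(); return R.from_quat(s["tool_rot"]).inv().apply(dp_world)*100
def st():
    s=ctrl.read_state(); print("t",round(s["t"],2),"pos",s["tool_pos"],"yaw/rot",R.from_quat(s["tool_rot"]).as_matrix().round(4).tolist(),"F",s["contact_force"],"open",round(s["opening"],4),"j",s["joints"]); return s
def crop(f,x0,y0,x1,y1,k,o):
    cv2.imwrite(f"pics/{o}.png",cv2.resize(cv2.imread(f"pics/{f}.png")[y0:y1,x0:x1],None,fx=k,fy=k,interpolation=cv2.INTER_CUBIC))
def un(uv,x0,y0,k): return (np.array(uv,float)+.5)/k-.5+np.array([x0,y0])
E
python3 - <<'E'
from h import *
t=cap("top","t1"); s=cap("scene","s1")
L=np.array([[30,90,44],[30,-90,44],[-30,-90,44],[-30,90,44]])/1000
ut=un([(188,90),(615,123),(607,268),(176,236)],235,165,5.5)
us=un([(495,145),(258,430),(138,357),(382,80)],265,155,5)
p,r=fit([(t,L,ut),(s,L,us)],[.55,0,0]); print("stone",p,np.degrees(p[2]));print(r)
# wedge head top z=82+6
L=np.array([[17,7,88],[17,-19,88],[-17,-19,88],[-17,7,88]])/1000
ut=un([(288,318),(370,342),(354,455),(268,440)],415,160,8)
us=un([(217,165),(155,200),(92,135),(147,82)],195,285,5.5)
p,r=fit([(t,L,ut),(s,L,us)],[.5,-.3,0]); print("wedge",p,np.degrees(p[2]));print(r)
# stand top z=36, 62x52, centre offset unknown y
L=np.array([[31,20,36],[31,-32,36],[-31,-32,36],[-31,20,36]])/1000
ut=un([(170,285),(372,335),(315,525),(135,492)],415,160,8)
us=un([(302,200),(185,312),(65,188),(185,95)],195,285,5.5)
p,r=fit([(t,L,ut),(s,L,us)],[.5,-.3,0]); print("stand",p,np.degrees(p[2]));print(r)
E
```

```text
stone [ 0.5792  0.0355 -0.1027] -5.884200447262612
[[ 0.4986 -0.3543]
 [ 0.1935 -0.2926]
 [-0.0192 -1.089 ]
 [ 0.1505 -1.3476]
 [-0.9355 -0.734 ]
 [-0.3759 -1.6358]
 [ 0.2315 -1.0359]
 [-0.7323  0.3555]]
wedge [ 0.5425 -0.2843 -0.2465] -14.124239637362624
[[-0.0016 -1.309 ]
 [ 1.2963 -1.741 ]
 [ 0.8622 -0.9226]
 [-0.0105 -1.6388]
 [-0.3186 -4.0357]
 [-0.4101 -0.2657]
 [-1.3954 -0.8822]
 [-0.0463 -1.0668]]
stand [ 0.5431 -0.2807 -0.2505] -14.355194501505071
[[ 0.7726 -0.8461]
 [-2.7907 -2.1846]
 [-0.0071 -0.2347]
 [ 0.5645 -1.0978]
 [-0.2168  0.128 ]
 [-0.5624 -0.4865]
 [-0.4179 -0.2028]
 [-0.6693 -1.9907]]
```

>>> apply_moves --pt "0 0 0 0 0 -8.27" --pt "0 0 0 0 0 -8.27" --pt "0 0 0 0 0 -8.27" --pt "0 0 0 0 0 -8.27" --pt "0 0 0 0 0 -8.27" --pt "0 0 0 0 0 -8.27" --pt "0 0 0 0 0 -8.27" --pt "0 0 0 0 0 -8.27" --hand 8.5 --newtons 40

```text
t: 1.05
tool_pos: [0.2077, -0.6421, 0.2481]
tool_rot: [0.741, 0.672, 0.0, -0.0]
contact_force: [0.2, 0.6, -0.1]
opening: 0.0849
```

>>> apply_moves --pt "4.45 1.87 0 0 0 0" --pt "4.45 1.87 0 0 0 0" --pt "4.45 1.87 0 0 0 0" --pt "4.45 1.87 0 0 0 0" --pt "4.45 1.87 0 0 0 0" --pt "4.45 1.87 0 0 0 0" --pt "4.45 1.87 0 0 0 0" --pt "4.45 1.87 0 0 0 0"

```text
t: 1.85
tool_pos: [0.3937, -0.3018, 0.2484]
tool_rot: [0.743, 0.669, 0.0, 0.0]
contact_force: [0.7, 0.1, -0.2]
opening: 0.0852
```

>>> apply_moves --pt "4.45 1.87 0 0 0 0" --pt "4.45 1.87 0 0 0 0" --pt "4.45 1.87 0 0 0 0" --pt "4.45 1.87 0 0 0 0" --pt "4.45 1.87 0 0 0 0" --pt "4.45 1.87 0 0 0 0" --pt "0 0 0 0 0 0" --pt "0 0 0 0 0 0"

```text
t: 2.65
tool_pos: [0.5324, -0.0485, 0.248]
tool_rot: [0.742, 0.671, -0.0, -0.0]
contact_force: [-0.4, -0.7, -0.4]
opening: 0.085
```

```bash
python3 - <<'E'
from h import *
st(); cap("wrist","w2"); crop("w2",150,0,500,400,1.5,"w2c")
E
```

```text
t 2.65 pos [ 0.5324 -0.0485  0.248 ] yaw/rot [[0.1, 0.995, -0.0008], [0.995, -0.1, -0.0004], [-0.0005, -0.0007, -1.0]] F [-0.3902 -0.735  -0.4388] open 0.085 j [-0.1372 -0.0016  1.9029 -0.0005  1.241  -0.0368]
```

View pics/w2c.png

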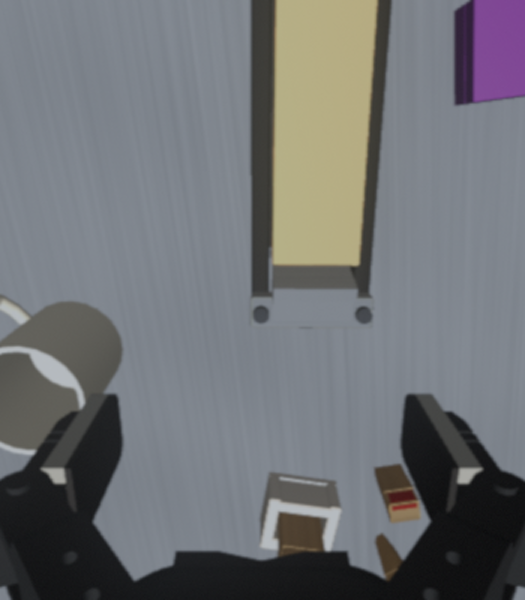

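>>> apply_moves --pt "2.5 1.9 0 0 0 0" --pt "2.5 1.9 0 0 0 0" --pt "0 0 0 0 0 0" --pt "0 0 0 0 0 0"

```text
t: 3.1
tool_pos: [0.5748, -0.0051, 0.248]
tool_rot: [0.743, 0.669, -0.001, -0.0]
contact_force: [-0.8, -0.5, -0.5]
opening: 0.0849
```

```bash
python3 - <<'E'
from h import *
st(); cap("wrist","w3"); crop("w3",220,0,420,330,2,"w3a")
E
```

```text
t 3.1 pos [ 0.5748 -0.0051  0.248 ] yaw/rot [[0.1041, 0.9946, -0.0011], [0.9946, -0.1041, -0.0007], [-0.0008, -0.001, -1.0]] F [-0.8139 -0.5322 -0.4756] open 0.0849 j [-0.0519  0.0763  1.8223 -0.0008  1.2441  0.0527]
```

View pics/w3a.png

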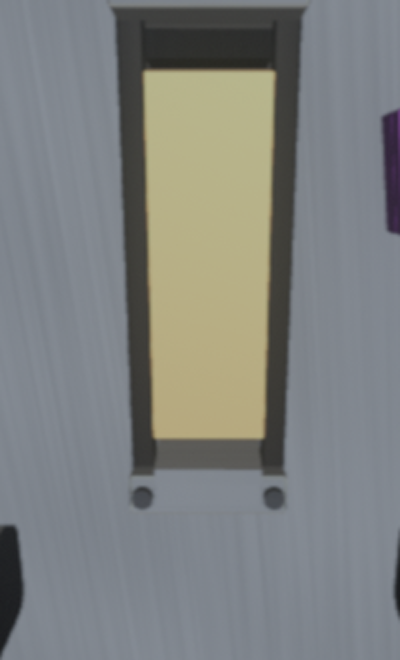

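```bash
python3 - <<'E'
from h import *
w=dict(np.load("pics/w3.npz")); t=dict(np.load("pics/t1.npz")); 
L=np.array([[-30,90,44],[30,90,44],[30,-90,44],[-30,-90,44]])/1000
u=un([(143,69),(276,70),(266,438),(153,438)],220,0,2)
p,r=fit([(w,L,u)],[.58,.03,-.1]); print("stone",p,np.degrees(p[2]),r)
# rails outer line pts at z=18
a=[ray(w,un(q,220,0,2),.018) for q in [(116,12),(135,470),(304,12),(286,470)]]
a=np.array(a);print(a)
m0=(a[0]+a[2])/2;m1=(a[1]+a[3])/2;d=m0-m1;print("yaw",np.degrees(np.arctan2(-d[0],d[1])),m0,m1,np.linalg.norm(a[0]-a[2]),np.linalg.norm(a[1]-a[3]))
for q in[(129,513),(287,512)]: print([ray(w,un(q,220,0,2),z) for z in(.0,.051)])
E
```

```text
stone [ 0.5803  0.036  -0.1049] -6.009036592265187 [[ 0.3342  0.1786]
 [-0.2383 -0.3175]
 [-0.6062  0.0782]
 [ 0.4593  0.0527]]
[[ 0.5481  0.1588  0.018 ]
 [ 0.5238 -0.0792  0.018 ]
 [ 0.6377  0.1494  0.018 ]
 [ 0.613  -0.0886  0.018 ]]
yaw -5.885159547064292 [0.5929 0.1541 0.018 ] [ 0.5684 -0.0839  0.018 ] 0.09005594894584142 0.089619090489626
[array([ 0.5128, -0.1163,  0.    ]), array([ 0.5225, -0.0902,  0.051 ])]
[array([ 0.6131, -0.1261,  0.    ]), array([ 0.6091, -0.0986,  0.051 ])]
```

>>> apply_moves --pt "2.05 0.05 0 0 0 0" --pt "2.05 0.05 0 0 0 0" --pt "0 0 4.5 0 0 0" --pt "0 0 4.5 0 0 0" --pt "0 0 4.5 0 0 0" --pt "0 0 3.5 0 0 0" --pt "0 0 1 0 0 0" --pt "0 0 0 0 0 0"

```text
t: 3.95
tool_pos: [0.5785, 0.0357, 0.0667]
tool_rot: [0.743, 0.669, -0.002, -0.001]
contact_force: [0.1, -0.2, 0.2]
opening: 0.0849
```

>>> apply_moves --pt "0 0 1 0 0 0" --pt "0 0 1 0 0 0" --pt "0 0 0.8 0 0 0" --pt "0 0 0 0 0 0" --pt "0 0 0 0 0 0"

```text
t: 4.45
tool_pos: [0.5806, 0.037, 0.0404]
tool_rot: [0.743, 0.67, -0.0, -0.0]
contact_force: [0.6, 0.6, -0.5]
opening: 0.0851
```

```bash
python3 - <<'E'
from h import *
st(); cap("wrist","w4")
E
```

```text
t 4.45 pos [0.5806 0.037  0.0404] yaw/rot [[0.1029, 0.9947, -0.0], [0.9947, -0.1029, 0.0], [0.0, -0.0, -1.0]] F [ 0.5507  0.5625 -0.4875] open 0.0851 j [0.0209 0.302  1.9775 0.     0.8621 0.124 ]
```

View pics/w4.png

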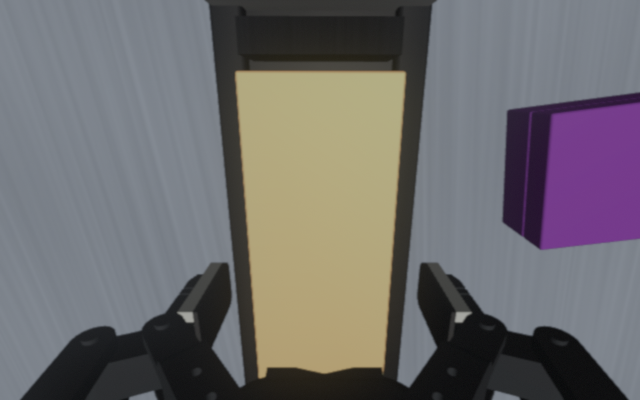

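>>> apply_moves --pt "0 0 0 0 0 0" --pt "0 0 0 0 0 0" --pt "0 0 0 0 0 0" --pt "0 0 0 0 0 0" --pt "0 0 0 0 0 0" --hand 5.5 --newtons 30

```text
t: 5.0
tool_pos: [0.5803, 0.0371, 0.0407]
tool_rot: [0.743, 0.67, -0.0, -0.0]
contact_force: [-3.3, 0.9, 4.3]
opening: 0.0589
```

```bash
python3 - <<'E'
from h import *
st(); cap("wrist","w5"); w=dict(np.load("pics/w4.npz"))
d=np.array([.1045,.9945,0])
for v in (54,56,58): print(v,ray(w,(320,v),.028)@d)
for v in (70,71,72): print(v,ray(w,(320,v),.044)@d)
E
```

```text
t 5.0 pos [0.5803 0.0371 0.0407] yaw/rot [[0.1032, 0.9947, -0.0005], [0.9947, -0.1032, 0.0002], [0.0001, -0.0006, -1.0]] F [-3.3098  0.8769  4.3252] open 0.0589 j [0.0208 0.3013 1.9776 0.0002 0.8633 0.1241]
54 0.19291376169997798
56 0.19219962306628918
58 0.19148297312995385
70 0.18613650393168912
71 0.18581190802303663
72 0.18548673427385523
```

View pics/w5.png

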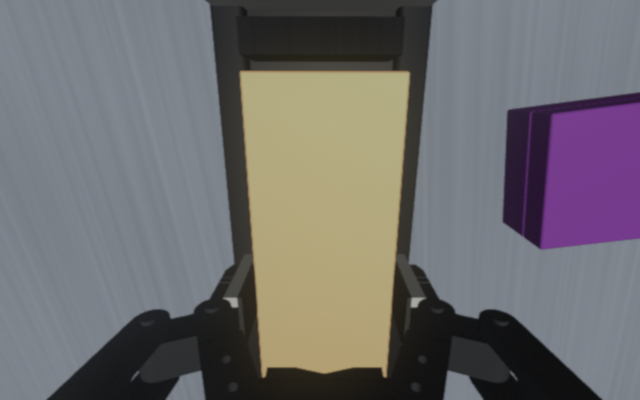

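>>> apply_moves --pt "0 -0.1 -0.05 0 0 0" --pt "0.1 0 0 0 0 0" --pt "0.1 0 0 0 0 0" --pt "0.1 0 0 0 0 0" --pt "0 0 0 0 0 0"

```text
t: 5.55
tool_pos: [0.5799, 0.0398, 0.0408]
tool_rot: [0.743, 0.67, -0.0, 0.0]
contact_force: [-0.2, -3.9, 0.6]
opening: 0.0593
```

>>> apply_moves --pt "0.1 0 0 0 0 0" --pt "0.05 0 0 0 0 0" --pt "0 0 0 0 0 0"

```text
t: 5.85
tool_pos: [0.58, 0.0415, 0.0408]
tool_rot: [0.743, 0.67, -0.0, -0.0]
contact_force: [-0.3, -3.3, 1.0]
opening: 0.0593
```

>>> apply_moves --pt "0.05 0 0 0 0 0" --pt "0 0 0 0 0 0"

```text
t: 6.05
tool_pos: [0.58, 0.0421, 0.0408]
tool_rot: [0.743, 0.67, -0.0, -0.0]
contact_force: [-0.5, -4.0, 0.0]
opening: 0.0592
```

>>> apply_moves --pt "0.05 0 0 0 0 0" --pt "0 0 0 0 0 0"

```text
t: 6.25
tool_pos: [0.58, 0.0426, 0.0408]
tool_rot: [0.743, 0.67, -0.0, -0.0]
contact_force: [-0.1, -3.9, 1.3]
opening: 0.0594
```

>>> apply_moves --pt "0.03 0 0 0 0 0" --pt "0 0 0 0 0 0"

```text
t: 6.45
tool_pos: [0.58, 0.0427, 0.0407]
tool_rot: [0.743, 0.67, -0.0, -0.0]
contact_force: [-1.7, -2.7, -0.2]
opening: 0.0594
```

>>> apply_moves --pt "0.03 0 0 0 0 0" --pt "0 0 0 0 0 0"

```text
t: 6.65
tool_pos: [0.58, 0.0428, 0.0408]
tool_rot: [0.743, 0.67, -0.0, 0.0]
contact_force: [-0.8, -4.7, 1.1]
opening: 0.059
```

>>> apply_moves --pt "0.03 0 0 0 0 0" --pt "0 0 0 0 0 0"

```text
t: 6.85
tool_pos: [0.58, 0.0428, 0.0408]
tool_rot: [0.743, 0.67, -0.0, 0.0]
contact_force: [-0.6, -6.6, 1.9]
opening: 0.0592
```

>>> apply_moves --pt "0.03 0 0 0 0 0" --pt "0 0 0 0 0 0"

```text
t: 7.05
tool_pos: [0.58, 0.0428, 0.0407]
tool_rot: [0.743, 0.67, -0.001, 0.0]
contact_force: [-0.4, -7.4, 0.5]
opening: 0.0597
```

>>> apply_moves --pt "0.03 0 0 0 0 0" --pt "0 0 0 0 0 0"

```text
t: 7.25
tool_pos: [0.58, 0.0429, 0.0408]
tool_rot: [0.743, 0.67, -0.001, 0.0]
contact_force: [-1.3, -8.5, 2.0]
opening: 0.0592
```

>>> apply_moves --pt "0.03 0 0 0 0 0" --pt "0 0 0 0 0 0"

```text
t: 7.45
tool_pos: [0.5801, 0.0429, 0.0407]
tool_rot: [0.743, 0.67, -0.001, 0.001]
contact_force: [-0.8, -8.8, 1.6]
opening: 0.0593
```

>>> apply_moves --pt "0.03 0 0 0 0 0" --pt "0 0 0 0 0 0"

```text
t: 7.65
tool_pos: [0.58, 0.043, 0.0407]
tool_rot: [0.743, 0.67, -0.001, 0.001]
contact_force: [-1.2, -10.8, 2.1]
opening: 0.0596
```

```bash
python3 - <<'E'
from h import *
st(); cap("wrist","w6"); crop("w6",200,0,440,120,3.2,"w6c")
E
```

```text
t 7.65 pos [0.58   0.043  0.0407] yaw/rot [[0.1027, 0.9947, -0.0007], [0.9947, -0.1027, -0.0024], [-0.0024, -0.0004, -1.0]] F [ -1.2135 -10.8149   2.115 ] open 0.0596 j [ 0.0325  0.3017  1.977  -0.0031  0.8637  0.1374]
```

View pics/w6c.png

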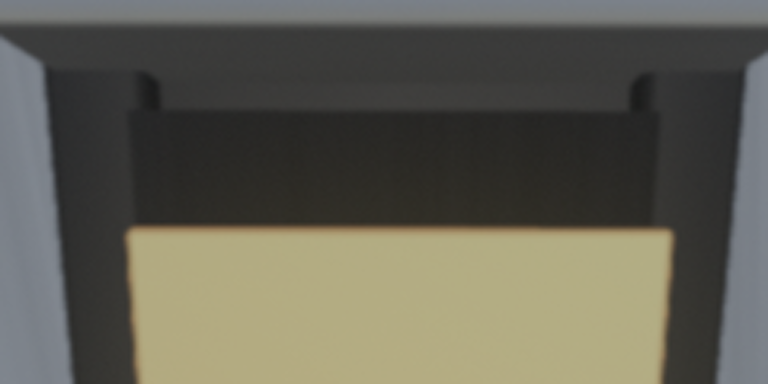

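>>> apply_moves --pt "0 0 0 0 0 0" --pt "0 0 0 0 0 0" --pt "0 0 0 0 0 0" --pt "0 0 0 0 0 0" --pt "0 0 -2 0 0 0" --pt "0 0 -4 0 0 0" --pt "0 0 -4.5 0 0 0" --pt "0 0 -4.5 0 0 0" --hand 8.5

```text
t: 8.5
tool_pos: [0.5798, 0.045, 0.1918]
tool_rot: [0.743, 0.67, -0.0, -0.001]
contact_force: [1.5, -0.8, -0.8]
opening: 0.0847
```

>>> apply_moves --pt "-4 0 -1 0 0 0" --pt "-4 0 0 0 0 0" --pt "0 0 0 0 0 0" --pt "0 0 0 0 0 0"

```text
t: 8.9
tool_pos: [0.5719, -0.0353, 0.2008]
tool_rot: [0.743, 0.669, 0.0, -0.0]
contact_force: [-0.3, 0.3, 0.5]
opening: 0.0851
```

```bash
python3 - <<'E'
from h import *
st(); cap("wrist","w7"); crop("w7",210,0,430,400,2,"w7c"); crop("w7",230,0,410,60,4,"w7d")
E
```

```text
t 8.9 pos [ 0.5719 -0.0353  0.2008] yaw/rot [[0.1051, 0.9945, 0.0001], [0.9945, -0.1051, 0.0008], [0.0008, 0.0, -1.0]] F [-0.2999  0.3233  0.5399] open 0.0851 j [-0.1055  0.1072  1.8783  0.0009  1.1561 -0.0006]
```

View pics/w7.png

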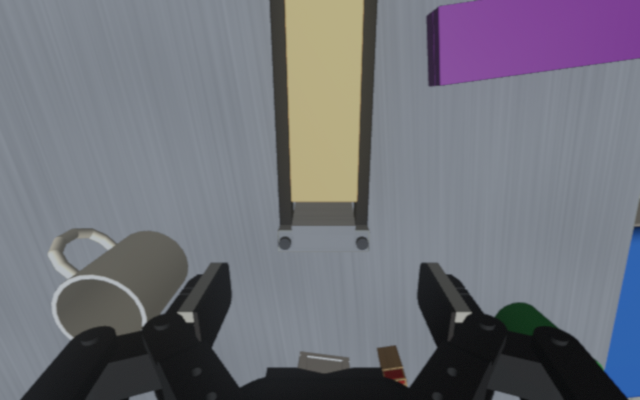

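View pics/w7d.png

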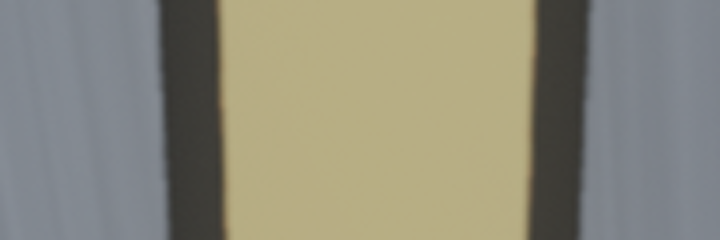

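```bash
python3 - <<'E'
from h import *
w=dict(np.load("pics/w7.npz"))
crop("w7",270,185,380,255,6,"w7e")
E
```

```text
(no output)
```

View pics/w7e.png

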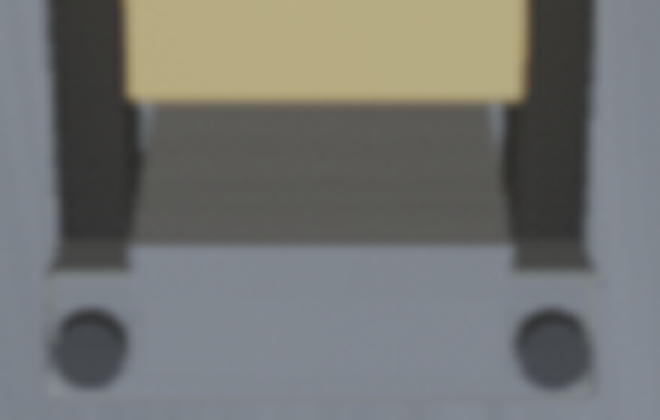

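>>> apply_moves --pt "0 0 -2.5 0 0 8.2" --pt "-4.4 0.45 -2.5 0 0 0" --pt "-4.4 0.45 0 0 0 0" --pt "-4.4 0.45 0 0 0 0" --pt "-4.4 0.45 0 0 0 0" --pt "-4.4 0.45 0 0 0 0" --pt "-4.4 0.45 0 0 0 0" --pt "-4.4 0.45 0 0 0 0"

```text
t: 9.75
tool_pos: [0.5279, -0.3407, 0.2497]
tool_rot: [0.788, 0.616, 0.0, -0.001]
contact_force: [0.6, 0.3, 0.1]
opening: 0.0847
```

>>> apply_moves --pt "0 0 0 0 0 0" --pt "0 0 0 0 0 0"

```text
t: 9.95
tool_pos: [0.5278, -0.3402, 0.2494]
tool_rot: [0.789, 0.615, 0.0, -0.001]
contact_force: [-0.0, 0.5, 0.2]
opening: 0.0849
```

```bash
python3 - <<'E'
from h import *
w=dict(np.load("pics/w7.npz"))
st(); cap("wrist","w8")
E
```

```text
t 9.95 pos [ 0.5278 -0.3402  0.2494] yaw/rot [[0.2447, 0.9696, -0.0009], [0.9696, -0.2447, 0.0018], [0.0015, -0.0013, -1.0]] F [-0.039   0.5267  0.1602] open 0.0849 j [-0.6127  0.1763  1.7077  0.001   1.2594 -0.3658]
```

View pics/w8.png

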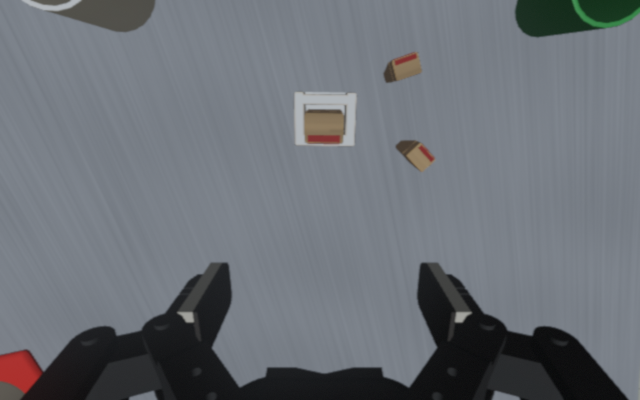

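```bash
python3 - <<'E'
from h import *
crop("w8",285,40,445,180,5,"w8c")
E
```

```text
(no output)
```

View pics/w8c.png

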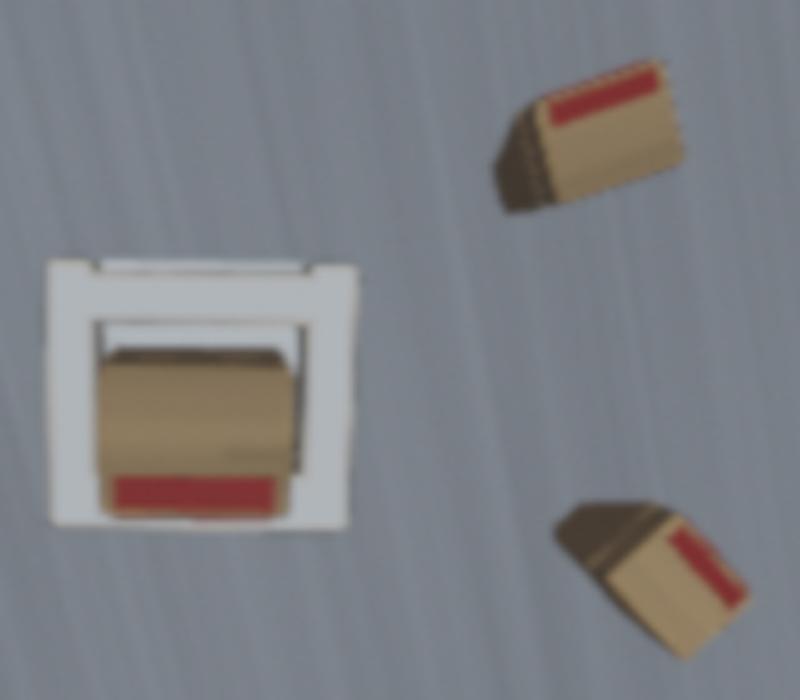

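```bash
python3 - <<'E'
from h import *
w=dict(np.load("pics/w8.npz"))
L=np.array([[-17,7,88],[17,7,88],[17,-19,88],[-17,-19,88]])/1000
u=un([(97,366),(294,364),(291,475),(98,476)],285,40,5)
p,r=fit([(w,L,u)],[.54,-.28,-.24]); print("wedge",p,np.degrees(p[2]),r.tolist())
L=np.array([[-31,26,36],[31,26,36],[31,-26,36],[-31,-26,36]])/1000
u=un([(47,262),(358,266),(348,530),(53,526)],285,40,5)
q,r=fit([(w,L,u)],[.54,-.28,-.24]); print("stand",q,np.degrees(q[2]),r.tolist())
# pocket 42x29
L=np.array([[-21,14.5,36],[21,14.5,36]])/1000
# seated stone end / holder from w7
w=dict(np.load("pics/w7.npz"))
for a in [(128,102),(525,102)]: print("stone end",ray(w,un(a,270,185,6),.044))
for a in [(132,244),(512,244)]: print("stop top edge",ray(w,un(a,270,185,6),.051))
for a in [(52,2),(596,2),(62,235),(583,235)]: print("rail",ray(w,un(a,270,185,6),.018))
E
```

```text
wedge [ 0.5429 -0.2815 -0.2543] -14.569753741317859 [[-0.3432584988263443, -2.808597075639355], [0.33237570290629037, -2.1305557139515514], [0.17564613557539133, 6.526545925059622], [-0.16596300738393666, 6.059531113346765]]
stand [ 0.5429 -0.2862 -0.2583] -14.801915749951338 [[-0.25897755196183425, 0.00332197532321743], [0.43924344013953487, -0.08888805368418673], [0.34329500723492856, -0.0039013054590668617], [-0.5525585140870248, 0.14262964228984742]]
stone end [ 0.5415 -0.0449  0.044 ]
stone end [ 0.6014 -0.0513  0.044 ]
stop top edge [ 0.5399 -0.0653  0.051 ]
stop top edge [ 0.5973 -0.0714  0.051 ]
rail [ 0.5278 -0.0349  0.018 ]
rail [ 0.6161 -0.0442  0.018 ]
rail [ 0.5234 -0.0756  0.018 ]
rail [ 0.6113 -0.0849  0.018 ]
```

```bash
python3 - <<'E'
from h import *
w=dict(np.load("pics/w8.npz"))
L=np.array([[-17,7,88],[17,7,88],[17,-19,88],[-17,-19,88]])/1000
u=un([(97,366),(294,364),(290,516),(99,519)],285,40,5)
p,r=fit([(w,L,u)],[.54,-.28,-.24]); print("wedge",p,np.degrees(p[2]),r.tolist())
print(pose(p,[[0,-.006,0]]))
s=st(); 
g=pose(p,[[0,-.006,0]])[0]; print(toolmove(np.r_[g[:2]-s["tool_pos"][:2],0],s))
E
```

```text
wedge [ 0.5423 -0.2834 -0.2416] -13.84156955800735 [[-0.48541285494314934, -0.18011382411050647], [0.10322154746836532, -0.028510948640672495], [0.532149501466904, 0.31157800917964096], [-0.1274088851659485, -0.058322378553071985]]
[[ 0.5409 -0.2892  0.    ]]
t 10.0 pos [ 0.528  -0.3393  0.2495] yaw/rot [[0.2434, 0.9699, -0.0009], [0.9699, -0.2434, 0.0018], [0.0016, -0.0013, -1.0]] F [ 0.2315  0.443  -0.4769] open 0.0848 j [-0.6114  0.1756  1.7083  0.001   1.2595 -0.3659]
[5.1762 0.0343 0.0081]
```

>>> apply_moves --pt "2.6 0 1 0 0 0" --pt "2.6 0 2 0 0 0" --pt "0 0 4 0 0 0" --pt "0 0 4 0 0 0" --pt "0 0 2 0 0 0" --pt "0 0 1 0 0 0" --pt "0 0 0 0 0 0" --hand 7

```text
t: 10.7
tool_pos: [0.5397, -0.288, 0.1088]
tool_rot: [0.788, 0.616, -0.0, -0.002]
contact_force: [-0.6, 0.1, -0.2]
opening: 0.0702
```

```bash
python3 - <<'E'
from h import *
s=st(); cap("wrist","w9"); print(toolmove(np.r_[np.array([.5409,-.2892])-s["tool_pos"][:2],0],s))
E
```

```text
t 10.7 pos [ 0.5397 -0.288   0.1088] yaw/rot [[0.2419, 0.9703, -0.0028], [0.9703, -0.2419, 0.002], [0.0013, -0.0032, -1.0]] F [-0.6128  0.0508 -0.2485] open 0.0702 j [-0.531   0.2688  1.8704  0.0004  1.0058 -0.2869]
[-0.0906  0.1415 -0.0006]
```

View pics/w9.png

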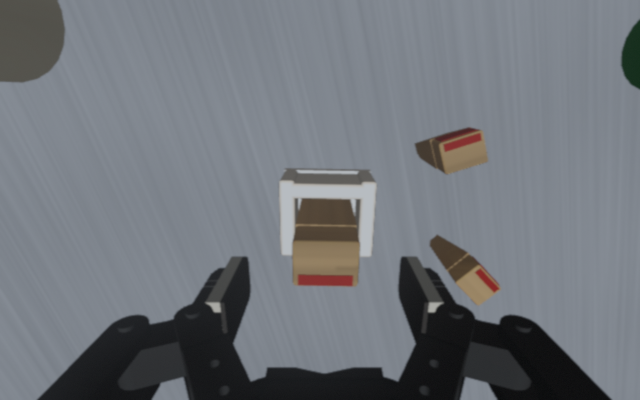

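>>> apply_moves --pt "-0.05 0.07 1.5 0 0 0" --pt "0 0 1.5 0 0 0" --pt "0 0 0 0 0 0" --pt "0 0 0 0 0 0"

```text
t: 11.15
tool_pos: [0.5402, -0.2907, 0.0796]
tool_rot: [0.789, 0.615, -0.0, -0.001]
contact_force: [0.2, 0.2, -0.4]
opening: 0.0699
```

>>> apply_moves --pt "0 0 0 0 0 0" --pt "0 0 0 0 0 0" --pt "0 0 0 0 0 0" --pt "0 0 0 0 0 0" --pt "0 0 0 0 0 0" --pt "0 0 0 0 0 0" --hand 2.8 --newtons 40

```text
t: 11.75
tool_pos: [0.5413, -0.2912, 0.0811]
tool_rot: [0.789, 0.615, 0.0, 0.001]
contact_force: [0.2, -0.2, 2.7]
opening: 0.0332
```

```bash
python3 - <<'E'
from h import *
s=st(); cap("wrist","w10"); crop("w10",200,130,440,330,3,"w10c")
E
```

```text
t 11.75 pos [ 0.5413 -0.2912  0.0811] yaw/rot [[0.2439, 0.9698, 0.0011], [0.9698, -0.2439, -0.0007], [-0.0004, 0.0012, -1.0]] F [ 0.2303 -0.2348  2.7239] open 0.0332 j [-0.5341  0.3029  1.8849 -0.0001  0.9526 -0.2876]
```

View pics/w10c.png

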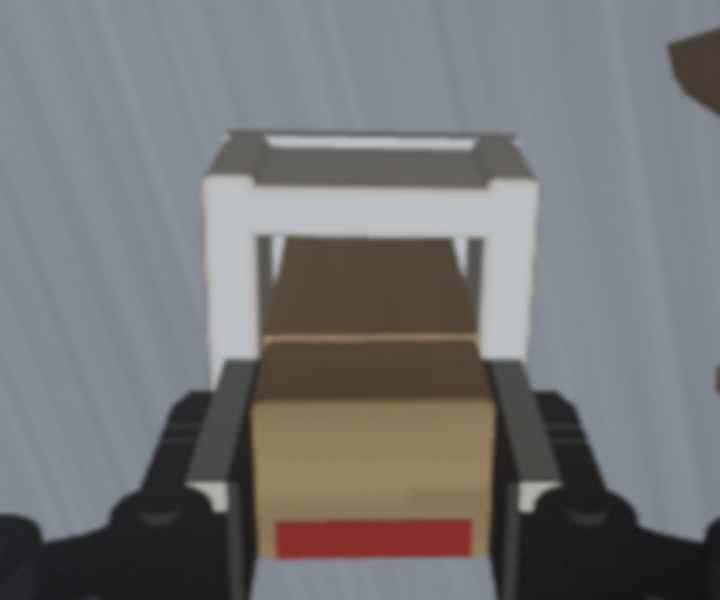

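```bash
python3 - <<'E'
from h import *
w=dict(np.load("pics/w10.npz"))
L=np.array([[-17,7,88],[17,7,88],[17,-19,88],[-17,-19,88]])/1000
u=un([(252,402),(495,402),(489,557),(258,557)],200,130,3)
p,r=fit([(w,L,u)],[.54,-.28,-.24]); print("wedge",p,np.degrees(p[2]),r.tolist())
s=ctrl.read_state(); print(toolmove(np.r_[p[:2]-s["tool_pos"][:2],0],s))
E
```

```text
wedge [ 0.544  -0.2836 -0.2472] -14.16163872497088 [[-1.0133237299008329, -0.6699987462814647], [1.0585145090585684, -0.6911958905072311], [0.6450245201867233, 0.9450355862421702], [-0.6705624340439158, 0.9813252178283847]]
[ 0.8089  0.0814 -0.0003]
```

>>> apply_moves --pt "0 0 -2 0 0 0" --pt "0 0 -4 0 0 0" --pt "0 0 -4 0 0 0" --pt "0 0 -2 0 0 0" --pt "0 0 0 0 0 -8.1" --pt "0 0 0 0 0 0"

```text
t: 12.4
tool_pos: [0.541, -0.2909, 0.2011]
tool_rot: [0.743, 0.669, 0.0, 0.001]
contact_force: [0.0, 0.2, -1.1]
opening: 0.0332
```

>>> apply_moves --pt "4.6 0.1 0 0 0 0" --pt "4.6 0.1 0 0 0 0" --pt "4.6 0.1 0 0 0 0" --pt "4.6 0.1 0 0 0 0" --pt "3.6 0.1 0 0 0 0" --pt "0 0 0 0 0 0" --pt "0 0 0 0 0 0"

```text
t: 13.1
tool_pos: [0.568, -0.0717, 0.199]
tool_rot: [0.743, 0.669, -0.001, -0.001]
contact_force: [-0.6, 0.0, -1.3]
opening: 0.0333
```

```bash
python3 - <<'E'
from h import *
s=st(); cap("wrist","w11"); crop("w11",200,60,440,340,2.1,"w11c")
E
```

```text
t 13.1 pos [ 0.568  -0.0717  0.199 ] yaw/rot [[0.1047, 0.9945, -0.0026], [0.9945, -0.1047, -0.0001], [-0.0003, -0.0025, -1.0]] F [-0.5841  0.0378 -1.3214] open 0.0333 j [-0.1688  0.1094  1.8792 -0.0005  1.1555 -0.0638]
```

View pics/w11.png

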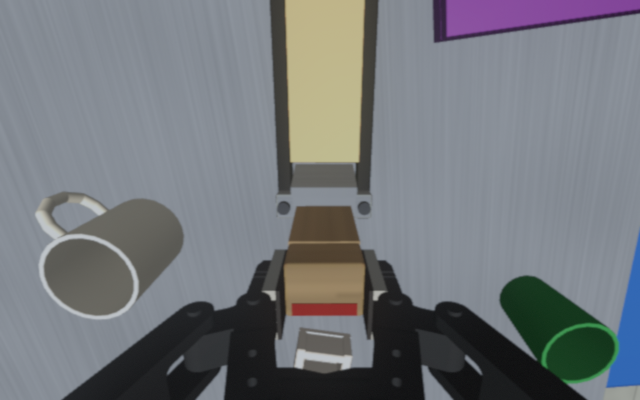

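>>> apply_moves --pt "0.8 0 2 0 0 0" --pt "0 0 2.5 0 0 0" --pt "0 0 1.5 0 0 0" --pt "0 0 0 0 0 0" --pt "0 0 0 0 0 0"

```text
t: 13.65
tool_pos: [0.5695, -0.0656, 0.1402]
tool_rot: [0.744, 0.668, -0.0, -0.0]
contact_force: [-0.3, -0.4, -0.9]
opening: 0.0339
```

```bash
python3 - <<'E'
from h import *
s=st(); cap("wrist","w12"); crop("w12",230,100,420,340,2.5,"w12c")
cap("scene","s12"); crop("s12",250,150,390,280,5,"s12c")
print("tgt",toolmove(np.r_[np.array([.5690,-.0637])-s["tool_pos"][:2],0],s))
E
```

```text
t 13.65 pos [ 0.5695 -0.0656  0.1402] yaw/rot [[0.1065, 0.9943, -0.0009], [0.9943, -0.1065, 0.0], [-0.0001, -0.0009, -1.0]] F [-0.2623 -0.3668 -0.9027] open 0.0339 j [-0.158   0.1655  1.9322 -0.0001  1.0448 -0.0512]
tgt [ 0.1789 -0.0708  0.0001]
```

View pics/w12c.png

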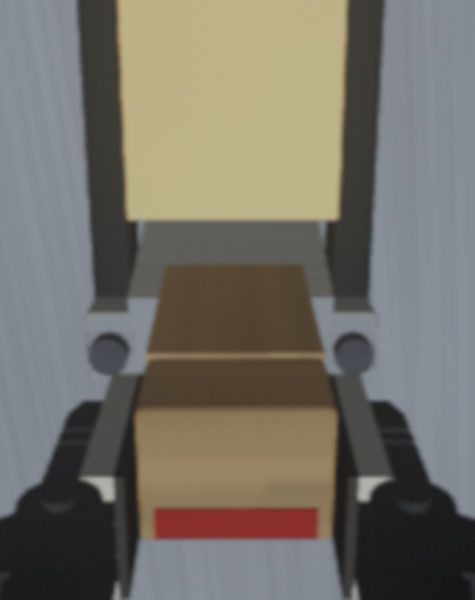

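View pics/s12c.png

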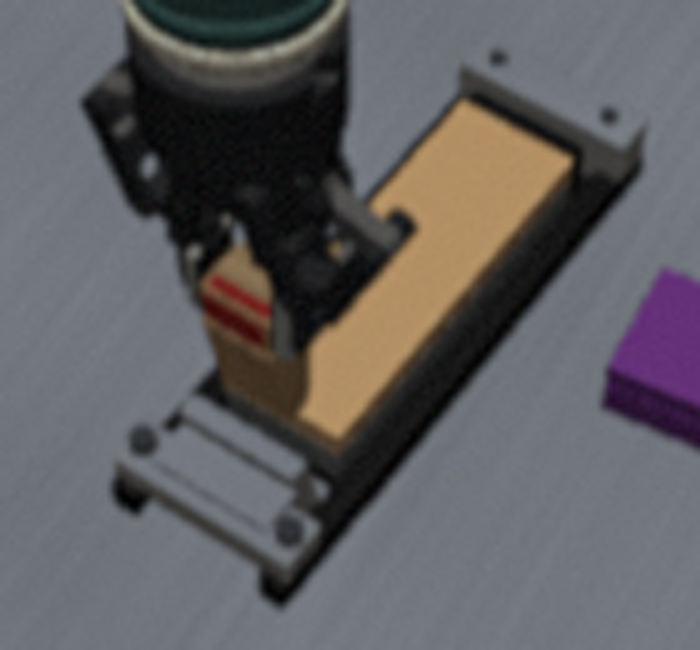

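```bash
python3 - <<'E'
from h import *
w=dict(np.load("pics/w12.npz"))
L=np.array([[-17,7,82],[17,7,82],[-17,7,60],[17,7,60],[-17,7,8],[17,7,8],[17,-19,82],[-17,-19,82]])/1000
u=un([(137,408),(335,408),(148,355),(323,355),(165,265),(302,265),(331,539),(140,539)],230,100,2.5)
s=ctrl.read_state()
f=lambda p:(proj(w,pose(p[:3],L+[0,0,p[3]]))-u).ravel()
r=least_squares(f,[.57,-.055,-.1,.065]); p=r.x; print("wedge",p,np.degrees(p[2])); print(r.fun.reshape(-1,2))
tp=s["tool_pos"]; print(toolmove(np.r_[p[:2]-tp[:2],0],s), tp[2]-p[3])
S=[ray(w,un(a,230,100,2.5),.044) for a in[(126,219),(339,219)]]; e=(S[0]+S[1])/2; print("stone end",S,e)
T=[ray(w,un(a,230,100,2.5),.051) for a in[(132,296),(325,296)]];print("stop",T)
d=np.array([.1045,.9945]); ff=p[:2]+.007*d
print("flat face to stone gap mm",(e[:2]-ff)@d*1e3,"lateral",((e[:2]-ff)@np.array([.9945,-.1045]))*1e3)
E
```

```text
wedge [ 0.5708 -0.06   -0.1056  0.0613] -6.04972405347625
[[-1.0066  0.5696]
 [ 0.268   0.4918]
 [-0.0588 -0.6199]
 [-0.1524 -0.693 ]
 [ 1.521   0.2968]
 [ 0.0684  0.2344]
 [-0.2659 -0.1744]
 [ 0.1265 -0.1147]]
[ 0.5351 -0.0367 -0.0002] 0.08028164231701301
stone end [array([ 0.5414, -0.0446,  0.044 ]), array([ 0.6012, -0.0511,  0.044 ])] [ 0.5713 -0.0479  0.044 ]
stop [array([ 0.5409, -0.0653,  0.051 ]), array([ 0.595 , -0.0711,  0.051 ])]
flat face to stone gap mm 5.148334662775297 lateral -0.8498725305624438
```

```bash
python3 - <<'E'
from h import *
d={}
L=np.array([[-17,7,82],[17,7,82],[-17,7,60],[17,7,60],[17,-19,82],[-17,-19,82]])/1000
for n,u,tp,q in [("w10",un([(252,402),(495,402),(262,338),(478,338),(489,557),(258,557)],200,130,3),np.array([.5413,-.2912,.0811]),-.2472),
  ("w12",un([(137,408),(335,408),(148,355),(323,355),(331,539),(140,539)],230,100,2.5),np.array([.5695,-.0656,.1402]),-.1056)]:
    w=dict(np.load(f"pics/{n}.npz"))
    for zf in (None,tp[2]-.075):
        f=lambda p:(proj(w,pose(p[:3],L+[0,0,p[3] if zf is None else zf]))-u).ravel()
        r=least_squares(f,[tp[0],tp[1]+.008,q,tp[2]-.075]);p=r.x
        yd=np.array([-np.sin(p[2]),np.cos(p[2])]);xd=np.array([yd[1],-yd[0]])
        print(n,p,"off y",(p[:2]-tp[:2])@yd*1e3,"x",(p[:2]-tp[:2])@xd*1e3,"rms",np.sqrt(np.mean(r.fun**2)));print(r.fun.reshape(-1,2).round(1).tolist())
E
```

```text
w10 [ 0.5433 -0.2857 -0.2436  0.0028] off y 5.7984061566291984 x 0.6274964034810451 rms 0.7045691045582918
[[-0.3, 0.4], [-0.5, 0.2], [1.6, -0.8], [-0.2, -1.0], [-0.6, 0.4], [0.1, 0.7]]
w10 [ 0.5438 -0.2838 -0.2436  0.0061] off y 7.744452112412616 x 0.6319552941471561 rms 1.146465047104429
[[-1.5, 0.2], [0.6, -0.1], [0.8, -1.5], [0.7, -1.8], [0.4, 1.5], [-0.9, 1.8]]
w12 [ 0.5709 -0.0603 -0.1075  0.0609] off y 5.37324635975056 x 0.8277341929958645 rms 0.4285972512232583
[[-0.6, 0.6], [0.3, 0.7], [0.3, -0.5], [-0.1, -0.5], [-0.3, -0.2], [0.4, -0.3]]
w12 [ 0.5712 -0.0578 -0.1074  0.0652] off y 7.924611304126557 x 0.8298550902595685 rms 1.255939727916812
[[-2.1, 0.3], [1.8, 0.4], [-0.8, -1.5], [1.0, -1.4], [1.0, 1.3], [-0.9, 1.2]]
```

>>> apply_moves --pt "0.1 -0.05 1 0 0 0" --pt "0 0 1 0 0 0" --pt "0 0 0.5 0 0 0" --pt "0 0 0 0 0 0" --pt "0 0 0 0 0 0"

```text
t: 14.25
tool_pos: [0.5691, -0.0635, 0.115]
tool_rot: [0.743, 0.669, -0.0, -0.0]
contact_force: [-0.6, 0.4, -0.8]
opening: 0.0332
```

```bash
python3 - <<'E'
from h import *
s=st(); cap("wrist","w13"); crop("w13",230,100,420,340,2.5,"w13c")
E
```

```text
t 14.25 pos [ 0.5691 -0.0635  0.115 ] yaw/rot [[0.1047, 0.9945, -0.0008], [0.9945, -0.1047, 0.0001], [0.0, -0.0008, -1.0]] F [-0.643   0.3514 -0.7536] open 0.0332 j [-0.1547  0.192   1.953   0.      0.9974 -0.0497]
```

View pics/w13c.png

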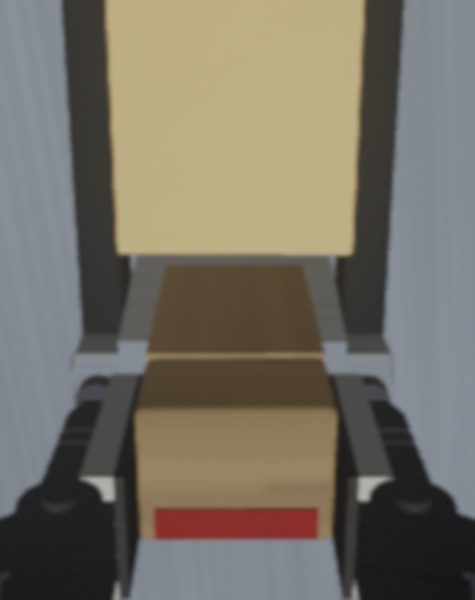

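>>> apply_moves --pt "0 0 0.4 0 0 0" --pt "0 0 0.3 0 0 0" --pt "0 0 0 0 0 0" --pt "0 0 0 0 0 0"

```text
t: 14.7
tool_pos: [0.5692, -0.0636, 0.1082]
tool_rot: [0.743, 0.669, -0.0, -0.0]
contact_force: [-0.3, 0.2, -0.4]
opening: 0.0337
```

>>> apply_moves --pt "0.05 0 0 0 0 0" --pt "0.05 0 0 0 0 0" --pt "0 0 0 0 0 0" --pt "0 0 0 0 0 0"

```text
t: 15.1
tool_pos: [0.5695, -0.0626, 0.1085]
tool_rot: [0.743, 0.669, 0.0, 0.0]
contact_force: [1.1, 0.3, -0.5]
opening: 0.0333
```

>>> apply_moves --pt "0.05 0 0 0 0 0" --pt "0 0 0 0 0 0"

```text
t: 15.3
tool_pos: [0.5695, -0.0624, 0.1085]
tool_rot: [0.743, 0.669, -0.0, 0.0]
contact_force: [-0.5, -1.1, -0.5]
opening: 0.0331
```

>>> apply_moves --pt "0.05 0 0 0 0 0" --pt "0 0 0 0 0 0"

```text
t: 15.5
tool_pos: [0.5695, -0.0622, 0.1085]
tool_rot: [0.743, 0.669, -0.0, 0.0]
contact_force: [-0.2, -2.9, 1.3]
opening: 0.0333
```

>>> apply_moves --pt "0.05 0 0 0 0 0" --pt "0 0 0 0 0 0"

```text
t: 15.7
tool_pos: [0.5696, -0.0619, 0.1085]
tool_rot: [0.743, 0.669, -0.0, 0.0]
contact_force: [-0.8, -4.9, 0.8]
opening: 0.0334
```

>>> apply_moves --pt "-0.2 0 0 0 0 0" --pt "0 0 0.3 0 0 0" --pt "0 0 0.2 0 0 0" --pt "0 0 0 0 0 0" --pt "0 0 0 0 0 0"

```text
t: 16.2
tool_pos: [0.5692, -0.0628, 0.1031]
tool_rot: [0.743, 0.669, -0.0, -0.0]
contact_force: [-0.6, 0.1, -0.9]
opening: 0.033
```

>>> apply_moves --pt "0 0 0.2 0 0 0" --pt "0 0 0 0 0 0"

```text
t: 16.4
tool_pos: [0.5692, -0.063, 0.1011]
tool_rot: [0.743, 0.669, -0.0, -0.0]
contact_force: [-0.2, -0.1, -0.2]
opening: 0.0328
```

>>> apply_moves --pt "0 0 0.1 0 0 0" --pt "0 0 0.1 0 0 0" --pt "0 0 0 0 0 0"

```text
t: 16.7
tool_pos: [0.5692, -0.0631, 0.0992]
tool_rot: [0.743, 0.669, -0.0, -0.0]
contact_force: [-1.1, 1.3, -0.4]
opening: 0.0336
```

>>> apply_moves --pt "0 0 0.1 0 0 0" --pt "0 0 0 0 0 0"

```text
t: 16.9
tool_pos: [0.5693, -0.0631, 0.0982]
tool_rot: [0.743, 0.669, -0.0, -0.0]
contact_force: [-0.3, 0.2, -1.0]
opening: 0.0333
```

>>> apply_moves --pt "0 0 0.1 0 0 0" --pt "0 0 0 0 0 0"

```text
t: 17.1
tool_pos: [0.5693, -0.0631, 0.0973]
tool_rot: [0.743, 0.669, -0.0, -0.0]
contact_force: [0.1, -0.0, -0.3]
opening: 0.0332
```

>>> apply_moves --pt "0 0 0.1 0 0 0" --pt "0 0 0 0 0 0"

```text
t: 17.3
tool_pos: [0.5694, -0.063, 0.0963]
tool_rot: [0.743, 0.669, 0.0, -0.0]
contact_force: [-0.4, 1.2, -0.5]
opening: 0.0335
```

>>> apply_moves --pt "0 0 0.1 0 0 0" --pt "0 0 0 0 0 0"

```text
t: 17.5
tool_pos: [0.5694, -0.0629, 0.0953]
tool_rot: [0.743, 0.669, 0.0, -0.0]
contact_force: [0.4, 1.3, -0.0]
opening: 0.0333
```

>>> apply_moves --pt "0 0 0.1 0 0 0" --pt "0 0 0 0 0 0"

```text
t: 17.7
tool_pos: [0.5695, -0.0628, 0.0944]
tool_rot: [0.743, 0.669, 0.0, -0.0]
contact_force: [0.4, 2.2, -0.0]
opening: 0.0332
```

>>> apply_moves --pt "0 0 0.1 0 0 0" --pt "0 0 0 0 0 0"

```text
t: 17.9
tool_pos: [0.5696, -0.0628, 0.0935]
tool_rot: [0.743, 0.669, 0.0, -0.0]
contact_force: [1.0, 3.3, 0.4]
opening: 0.0333
```

>>> apply_moves --pt "0 0 0.1 0 0 0" --pt "0 0 0 0 0 0"

```text
t: 18.1
tool_pos: [0.5697, -0.0628, 0.0931]
tool_rot: [0.743, 0.669, 0.0, -0.0]
contact_force: [-0.6, 3.6, 5.0]
opening: 0.0332
```

>>> apply_moves --pt "0 0 0 0 0 0" --pt "0 0 0 0 0 0" --pt "0 0 0 0 0 0" --pt "0 0 0 0 0 0" --pt "0 0 0 0 0 0" --hand 5.5

```text
t: 18.6
tool_pos: [0.5692, -0.0633, 0.0922]
tool_rot: [0.743, 0.669, -0.0, -0.0]
contact_force: [-0.5, 0.2, -0.3]
opening: 0.055
```

```bash
python3 - <<'E'
from h import *
s=st(); cap("wrist","w14"); crop("w14",200,80,440,340,2.3,"w14c")
E
```

```text
t 18.6 pos [ 0.5692 -0.0633  0.0922] yaw/rot [[0.1049, 0.9945, -0.0004], [0.9945, -0.1049, -0.0001], [-0.0002, -0.0004, -1.0]] F [-0.5146  0.2431 -0.3361] open 0.055 j [-0.1541  0.2191  1.9686 -0.0003  0.9543 -0.0489]
```

View pics/w14c.png

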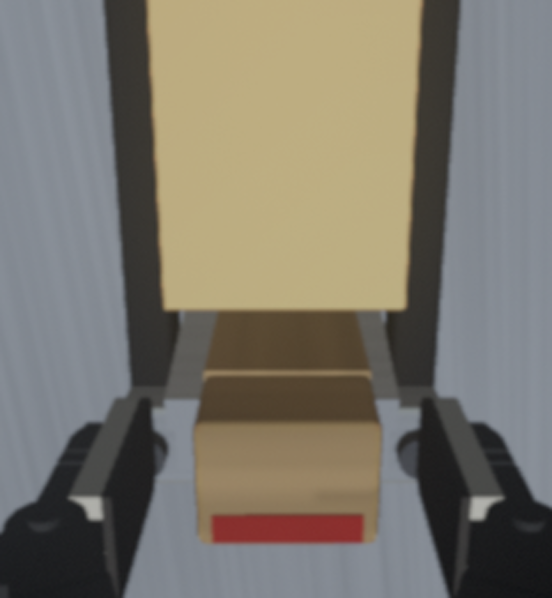

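>>> apply_moves --pt "0 0 -1 0 0 0" --pt "0 0 -3 0 0 0" --pt "0 0 -2.5 0 0 0" --pt "0.15 0 0 0 0 0" --pt "0 0 0 0 0 0"

```text
t: 19.15
tool_pos: [0.5703, -0.0616, 0.1588]
tool_rot: [0.743, 0.669, 0.001, 0.001]
contact_force: [-1.2, 1.0, -0.4]
opening: 0.0548
```

>>> apply_moves --pt "0 0 0 0 0 0" --pt "0 0 0 0 0 0" --pt "0 0 0 0 0 0" --pt "0 0 0 0 0 0" --pt "0 0 0 0 0 0" --pt "0 0 0 0 0 0" --hand 0

```text
t: 19.75
tool_pos: [0.5694, -0.0616, 0.1572]
tool_rot: [0.743, 0.669, -0.0, -0.0]
contact_force: [0.4, 0.4, -0.6]
opening: -0.0003
```

```bash
python3 - <<'E'
from h import *
s=st(); cap("wrist","w15"); crop("w15",200,80,440,340,2.3,"w15c")
cap("scene","s15"); crop("s15",250,150,390,280,5,"s15c")
for i in range(6):
    ctrl.capture("top"); print(ctrl.read_state()["contact_force"])
E
```

```text
t 19.75 pos [ 0.5694 -0.0616  0.1572] yaw/rot [[0.1048, 0.9945, -0.0004], [0.9945, -0.1048, 0.0001], [0.0, -0.0004, -1.0]] F [ 0.3627  0.3608 -0.5644] open -0.0003 j [-0.1513  0.1468  1.9194  0.      1.0757 -0.0463]
[ 0.0959 -0.3126  0.3044]
[-0.4865 -0.2137 -0.0328]
[-0.7207 -0.5188  0.4217]
[-0.8383 -0.4004  1.2911]
[-0.733   0.5697  0.5674]
[ 0.3163 -0.4679  0.2479]
```

View pics/w15c.png

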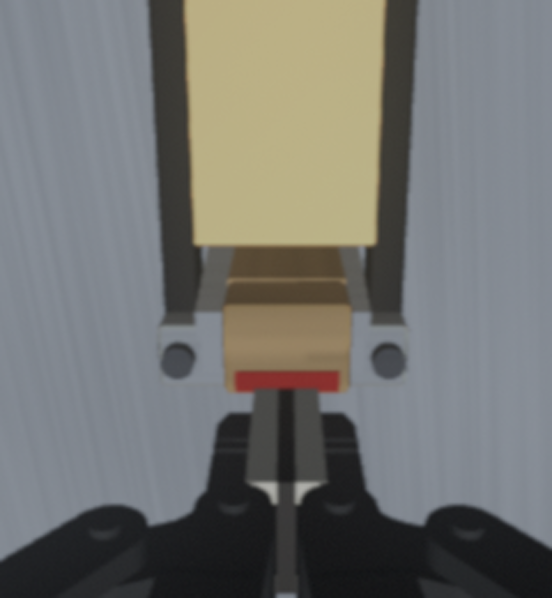

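View pics/s15c.png

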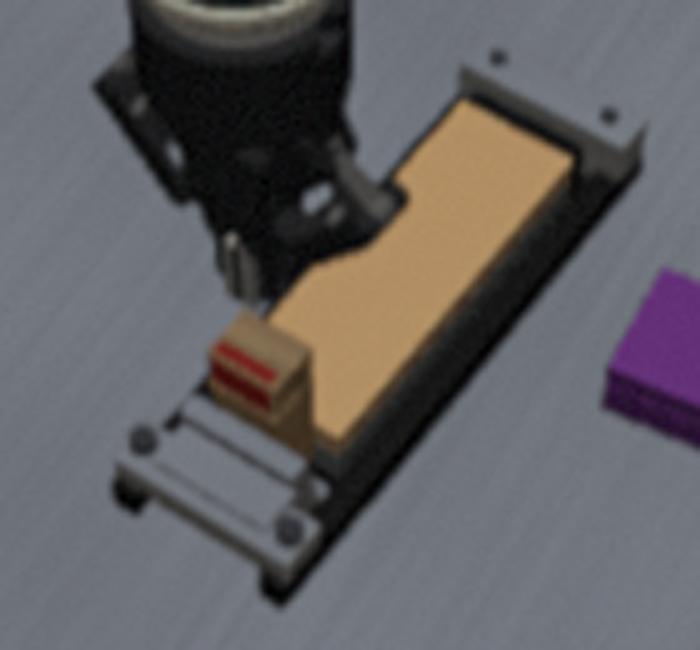

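>>> apply_moves --pt "0.1 0 2 0 0 0" --pt "0 0 1.2 0 0 0" --pt "0 0 0.3 0 0 0" --pt "0 0 0 0 0 0" --pt "0 0 0 0 0 0"

```text
t: 20.65
tool_pos: [0.5699, -0.0607, 0.1227]
tool_rot: [0.743, 0.669, 0.0, 0.0]
contact_force: [-0.1, -0.7, -0.6]
opening: -0.0002
```

>>> apply_moves --pt "0 0 0.1 0 0 0" --pt "0 0 0.1 0 0 0" --pt "0 0 0 0 0 0"

```text
t: 20.95
tool_pos: [0.5698, -0.0607, 0.1207]
tool_rot: [0.743, 0.669, 0.0, 0.0]
contact_force: [-0.8, -0.7, -0.4]
opening: 0.0001
```

>>> apply_moves --pt "0 0 0.1 0 0 0" --pt "0 0 0 0 0 0"

```text
t: 21.15
tool_pos: [0.5696, -0.0606, 0.1193]
tool_rot: [0.743, 0.669, -0.0, -0.0]
contact_force: [-0.1, -0.2, 0.6]
opening: -0.0001
```

>>> apply_moves --pt "0 0 0.1 0 0 0" --pt "0 0 0 0 0 0"

```text
t: 21.35
tool_pos: [0.5695, -0.0606, 0.1182]
tool_rot: [0.743, 0.669, -0.0, -0.0]
contact_force: [-0.4, -0.2, -0.5]
opening: -0.0
```

>>> apply_moves --pt "0 0 0.1 0 0 0" --pt "0 0 0 0 0 0"

```text
t: 21.55
tool_pos: [0.5696, -0.0606, 0.1173]
tool_rot: [0.743, 0.669, -0.0, -0.0]
contact_force: [-0.7, 0.5, -0.4]
opening: 0.0001
```

>>> apply_moves --pt "0 0 0.1 0 0 0" --pt "0 0 0 0 0 0"

```text
t: 21.75
tool_pos: [0.57, -0.0607, 0.117]
tool_rot: [0.743, 0.669, 0.0, 0.0]
contact_force: [-0.4, 0.3, 4.2]
opening: -0.0001
```

>>> apply_moves --pt "0 0 0.05 0 0 0" --pt "0 0 0 0 0 0"

```text
t: 21.95
tool_pos: [0.5702, -0.0607, 0.117]
tool_rot: [0.743, 0.669, 0.0, 0.0]
contact_force: [-0.7, 1.4, 6.7]
opening: 0.0002
```

>>> apply_moves --pt "0 0 0.05 0 0 0" --pt "0 0 0 0 0 0"

```text
t: 22.15
tool_pos: [0.5705, -0.0607, 0.1169]
tool_rot: [0.743, 0.669, 0.001, 0.001]
contact_force: [-1.9, 0.1, 7.1]
opening: -0.0
```

>>> apply_moves --pt "0 0 0.05 0 0 0" --pt "0 0 0 0 0 0"

```text
t: 22.35
tool_pos: [0.5707, -0.0607, 0.1167]
tool_rot: [0.743, 0.669, 0.001, 0.001]
contact_force: [-2.1, 1.7, 9.2]
opening: -0.0002
```

>>> apply_moves --pt "0 0 0.05 0 0 0" --pt "0 0 0 0 0 0"

```text
t: 22.55
tool_pos: [0.5709, -0.0607, 0.1166]
tool_rot: [0.743, 0.669, 0.001, 0.001]
contact_force: [-2.1, 0.7, 10.1]
opening: 0.0003
```

>>> apply_moves --pt "0 -0.05 0.05 0 0 0" --pt "0 0 0 0 0 0"

```text
t: 22.75
tool_pos: [0.5709, -0.0607, 0.1164]
tool_rot: [0.743, 0.669, 0.001, 0.001]
contact_force: [-1.7, 1.1, 11.3]
opening: -0.0003
```

>>> apply_moves --pt "0 -0.02 0.05 0 0 0" --pt "0 0 0 0 0 0"

```text
t: 22.95
tool_pos: [0.5709, -0.0607, 0.1163]
tool_rot: [0.743, 0.669, 0.002, 0.002]
contact_force: [-2.2, 0.9, 12.7]
opening: -0.0001
```

>>> apply_moves --pt "0 -0.02 0.05 0 0 0" --pt "0 0 0 0 0 0"

```text
t: 23.15
tool_pos: [0.5711, -0.0606, 0.1162]
tool_rot: [0.743, 0.669, 0.002, 0.002]
contact_force: [-2.7, 0.9, 13.9]
opening: -0.0002
```

>>> apply_moves --pt "0 -0.05 0.05 0 0 0" --pt "0 0 0 0 0 0"

```text
t: 23.35
tool_pos: [0.571, -0.0606, 0.1159]
tool_rot: [0.743, 0.669, 0.002, 0.002]
contact_force: [-0.6, 1.3, 13.7]
opening: -0.0002
```

>>> apply_moves --pt "0 -0.02 0.05 0 0 0" --pt "0 0 0 0 0 0"

```text
t: 23.55
tool_pos: [0.571, -0.0606, 0.1159]
tool_rot: [0.743, 0.669, 0.002, 0.002]
contact_force: [-2.0, 1.6, 15.6]
opening: 0.0001
```

>>> apply_moves --pt "0 0 0.05 0 0 0" --pt "0 0 0 0 0 0"

```text
t: 23.75
tool_pos: [0.5711, -0.0606, 0.1157]
tool_rot: [0.743, 0.669, 0.002, 0.002]
contact_force: [-2.6, 1.8, 17.6]
opening: -0.0
```

>>> apply_moves --pt "0 0 0.02 0 0 0" --pt "0 0 0 0 0 0" --pt "0 0 0 0 0 0"

```text
t: 24.05
tool_pos: [0.5711, -0.0606, 0.1157]
tool_rot: [0.743, 0.669, 0.002, 0.002]
contact_force: [-3.9, 1.6, 19.7]
opening: 0.0002
```

```bash
python3 - <<'E'
from h import *
for i in range(5):
    ctrl.capture("top"); s=ctrl.read_state(); print(s["contact_force"],s["tool_pos"])
E
```

```text
[-3.576   0.9811 19.1063] [ 0.5711 -0.0606  0.1158]
[-2.3919  1.4709 19.203 ] [ 0.5711 -0.0606  0.1157]
[-2.7394  1.7567 19.1607] [ 0.5711 -0.0606  0.1157]
[-4.3214  1.9284 18.7933] [ 0.5711 -0.0606  0.1157]
[-2.902   1.3598 18.4275] [ 0.5711 -0.0606  0.1157]
```

Pressed with about 19 N (in the 15–20 N range). Lifting straight off, gently, then checking.

>>> apply_moves --pt "0 0 -0.2 0 0 0" --pt "0 0 -0.3 0 0 0" --pt "0 0 -1 0 0 0" --pt "0 0 -3 0 0 0" --pt "0 0 -3 0 0 0" --pt "-2 0 -3 0 0 0" --pt "-2 0 0 0 0 0" --pt "0 0 0 0 0 0"

```text
t: 25.1
tool_pos: [0.5642, -0.1021, 0.2177]
tool_rot: [0.744, 0.668, 0.0, 0.001]
contact_force: [0.4, -0.2, 0.1]
opening: -0.0002
```

>>> apply_moves --pt "-4 0 0 0 0 0" --pt "-4 0 0 0 0 0" --pt "-4 0 0 0 0 0" --pt "0 0 0 0 0 0" --pt "0 0 0 0 0 0"

```text
t: 25.6
tool_pos: [0.5504, -0.2196, 0.2149]
tool_rot: [0.744, 0.668, -0.0, -0.001]
contact_force: [-0.9, 0.2, -0.5]
opening: 0.0001
```

```bash
python3 - <<'E'
from h import *
s=st(); cap("wrist","w16"); cap("scene","s16"); cap("top","t16")
crop("w16",220,0,420,200,3,"w16c"); crop("s16",260,150,390,275,5,"s16c"); crop("t16",235,165,385,235,5,"t16c")
E
```

```text
t 25.6 pos [ 0.5504 -0.2196  0.2149] yaw/rot [[0.107, 0.9943, -0.0022], [0.9943, -0.107, 0.0018], [0.0015, -0.0023, -1.0]] F [-0.8604  0.1929 -0.5395] open 0.0001 j [-0.4221  0.1343  1.8207  0.0008  1.1892 -0.3151]
```

View pics/w16c.png

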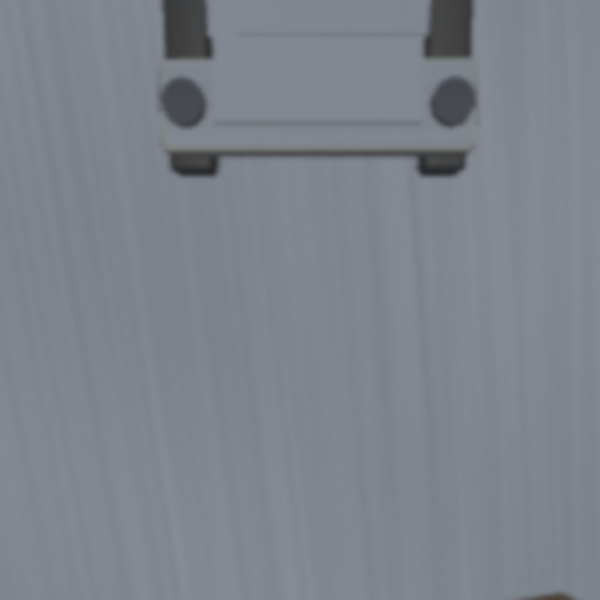

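View pics/s16c.png

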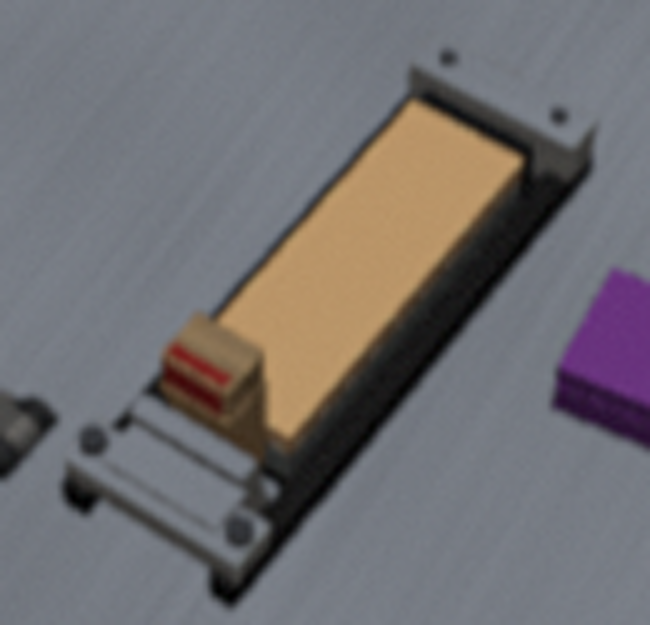

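View pics/t16.png

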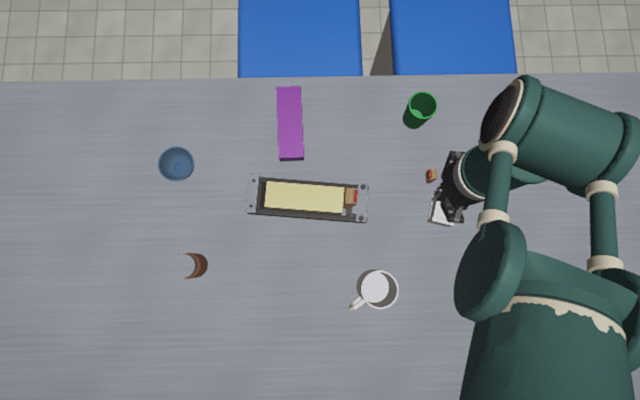

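View pics/t16c.png

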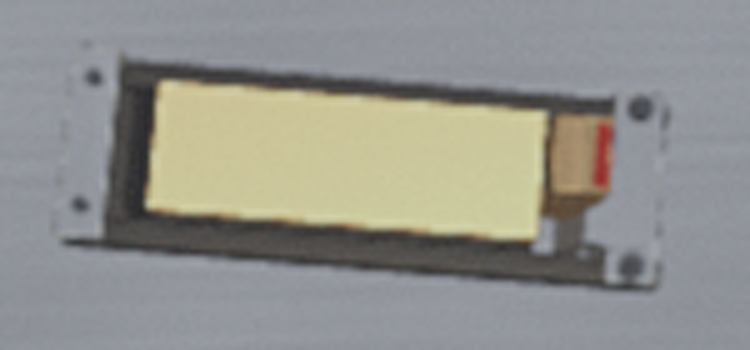

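```bash
python3 - <<'E'
from h import *
print(ctrl.finish_job())
E
```

```text
the job is handed in; nothing more can be done
None
```

The whetstone is clamped in its holder and the job is handed in, at about 26 s of the 72 s allowed.

- **Stone:** I gripped its sides and slid it about 6 mm until motion stopped against the rubber. The arm read about 11 N at most, sliding friction included. The wrist picture taken then showed no gap.
- **Wedge:** I took the largest wedge, the one in the stand, and lowered it red side away from the stone until it jammed loosely, with its toe about 8 mm above the floor. I released it, then pressed the centre of its head with shut fingers. The force held at about 19 N (one reading 19.7 N), driving it about 1.3 mm.
- **Last checks:** With the arm clear, the pictures show the wedge upright against the stone. The stone is at the rubber, and the mug, jar, ramekin and beaker are where they were.
- **Limits of the checks:**
  - Tightness rests on the pressing force alone; I did not tug on the stone.
  - The stone's end-to-end force was not measured directly.
  - The last wrist picture missed the wedge, so the final view comes from the scene and top cameras.
  - A camera estimate of the wedge's position in the gripper was about 2.5 mm off, so I found the stone's end by touch at about 5 N.

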